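# Squeeze-test machine buffers and take out the soft ones

### The arm

A 6-joint arm with a two-finger parallel gripper is mounted at the origin on the work surface. World frame = base frame: x ahead of the robot, y to its left, z up, the work surface at z = 0. Lengths are in m, angles in rad, forces in N, time in s.
With the tool pointing down it reaches from about 0.35 to 0.95 m from the base axis. Payload 17.4 kg.
Tool frame: the origin (TCP) lies between the finger pads; the fingertips stand 25 mm ahead of it and the grasp point (between the pads) lies 6 mm ahead of it (arm.tips_ahead is the distance from the TCP to the fingertips, in m); z points along the fingers, y is the direction in which the jaws open and shut (so a half turn about z gives the same grasp; the last joint's range is limited). The gripper opens to 93 mm and grips with 3 to 60 N. Pads are 15 mm wide; open, the fingers measure 128 mm over their backs; the gripper's body (75 mm by 188 mm) begins 65 mm behind the grasp point.
Start: joints at [-1.264, 0.116, 1.442, -0, 1.584, -0.038], TCP at [0.228, -0.635, 0.244] pointing down, gripper open.
Joint ranges: [-2.83, 2.83], [-0.83, 2.19], [0.07, 2.5], [-1.14, 4.28], [0.01, 3], [-2.97, 2.97]. Speed limits (rad/s): [1.89, 1.89, 2.22, 3.14, 3.14, 3.14].

### API

Orientations are given as a unit quaternion [w, x, y, z].
In Python, from cell import arm, eyes, spotter gives the robot as it stands.
- The arm moves only by the tool arm_command, never from a script. Its argument "commands" is a list of rows, each an object of numbers: "tx", "ty", "tz": the shift along the tool's x, y, z normalised to -1 to 1, where 1 is 1000 mm; "wx", "wy", "wz": the turn, a rotation vector about the tool's x, y, z normalised to -1 to 1, where 1 is 90 degrees; "grip": the opening, from 0 (shut) to 1 (fully open). In form: [{"tx": .., "ty": .., "tz": .., "wx": .., "wy": .., "wz": .., "grip": ..}, ...]. A call has 1 to 12 rows; each row is the pose to reach, as a shift and turn from the pose commanded when the call began, along the tool's axes at that moment; what a row does not reach only later rows make up. A row lasts 1/10 s, in which the tool goes at most 50 mm and 8.59 degrees, less where a joint would pass 70% of its speed; a pose out of reach is approached as far as the arm can. A call with a number of a shift or a turn outside -1 to 1 is refused whole. A call with a gripper value outside its range is refused whole. The fingers move at their own pace and stop on an object; the grip force is fixed at half the most. Time passes only in rows, so rows that repeat a pose let the fingers close. It gives the time, the measured TCP pose, the force and the opening at its end, in the units of the state.
- arm.sense(): the state, without advancing time (a new reading comes with each control period).
- eyes.grab_frame(name): name is "side" or "top" or "wrist"; returns a dict with "pixels" (384x512x3 uint8, red, green, blue), "z_map" (384x512 float32, m along the optical axis (not along the pixel's ray), 0 where there is no reading), "mtx" (3x3 intrinsics, pixels), "D" ([k1, k2, p1, p2, k3] as OpenCV has them; the pictures are not rectified), "rvec" (rotation vector, rad) and "tvec" (3), from world to camera coordinates, as OpenCV has them. Camera axes: x right, y down, z forward; pixel columns grow to the right and rows downward; lengths in m; the calibration is good to about 2 mm. A picture is of the moment at which its call begins.
- arm.finish_job(): hands the job in, once; it reports no verdict.
Trained networks look in the newest picture that a camera, given by its name, has taken for a name from the list of things; names that differ only in an ending like _2 or _b are one class to them, and where a whole thing is asked for, a point or a joint stands for the part that bears it (a point fixed in the world has none). Each returns a list of dicts, best first, with "confidence" (0 to 1); they miss things now and then, are a little off and sometimes report something else, mostly with a low value. They report only what shows in the picture. A call takes as long as a camera call.
- spotter.recognise(camera, thing): "position" ([x, y, z] in m, in the coordinates of the camera as it stood for that picture, good to about 4 mm: the middle of the surface that is visible of it).
- spotter.spot_point(camera, thing): "position" ([x, y, z] in m, in the coordinates of the camera as it stood for that picture, good to about 4 mm: a listed point, or the origin of a listed thing).
The state is a dict: "t": time; "joint_pos": joint angles; "qd": joint speeds; "joint_torque": joint torques, N m; "ee_pos": TCP position; "orientation": TCP orientation; "wrist_force": force on the tool from outside, world axes, zero at the start; "torque": the same for the moment, N m; "opening": finger opening in m.
Only numpy, scipy, OpenCV 4.12 (cv2) and the standard library are available. Lean on these libraries where they do the work, as an engineer would, in place of code of your own. Each camera call takes 0.05 s, during which the arm holds its last target.

### The job

Feel which of the four rubber buffers in the sloping rack have gone soft by squeezing them in their slots, across their two steel plates. Stand every soft one upright on its underside in the shallow steel tray, clear of the flange lying there, and let go; leave the firm ones standing in their slots, never lifting them out. Do not disturb the flange or the other things on the bench.

Things in the scene. Friction and masses are not known exactly. Their poses are not given: they have to be found in the camera images.
- rack: Fixed aluminium rack, 344 mm (y) by 100 mm (x), four slots in a row. Origin: on the bench under the middle of the row. Its slick white plastic floor slopes 30 degrees, rising to rack +x, away from the robot (normal leans to -x). A lip 15 mm high along the low edge touches the buffers' lower plates; fins 6 mm thick, 18 mm high part the slots, 7 mm clear of each buffer.
- slot_1 (a point): Centre of the first slot, on the sloping floor, 60 mm above the bench, 126 mm from the rack's origin to rack -y; axes as the rack's (z upright). The underside centre of a buffer stands here. Four buffers, outwardly the same: ribbed black rubber between two bare steel plates 8 mm thick; 56 mm across the plates, 64 mm along the row, 64 mm high square to the sloping floor; 0.28 to 0.44 kg.
- slot_2 (a point): Centre of the second slot, as slot_1 but 42 mm to rack -y. Buffers stand square on the sloping floor, so they lean 30 degrees towards rack -x, and are squeezed plate against plate, along the slope. Plates spring back when let go.
- slot_3 (a point): Centre of the third slot, as slot_1 but 42 mm to rack +y. Squeezed at 15 N a soft buffer gives 12 to 14 mm (to 42 to 44 mm across; 14 mm is its stop), a firm one about 2 mm (to 54 mm across); at other forces in proportion.
- slot_4 (a point): Centre of the fourth slot, as slot_1 but 126 mm to rack +y. Soft and firm buffers may stand in any slots; no more than two are soft.
- tray: Fixed shallow steel tray, 180 mm (x) by 300 mm (y), rim 14 mm above the bench, walls and floor 3 mm thick. Origin: centre of its underside; the top of its floor is at z = 3 mm. The flange lies towards its +y end; the part of the tray from y = -145 to y = 45 mm is empty.
- flange: Loose dark steel ring, 80 mm outside, 40 mm bore, 28 mm high, lying in the tray about 100 mm from the tray's centre to its +y end. Not to be disturbed. Origin: centre of its underside.
- wrench: Loose wrench 180 mm long lying on the bench in front of the rack (about 120 mm to rack -x). Not to be disturbed.
- jar: Loose jar, 56 mm diameter, 70 mm high, standing behind the tray (about 145 mm to tray +x). Not to be disturbed. Origin: centre of its underside.
- mug: Loose white mug, 80 mm diameter, 90 mm high, at the back of the bench. Not to be disturbed.
- hammer: Loose hammer 260 mm long lying at the right-hand side of the bench. Not to be disturbed.
- can: Loose grey bottle, 60 mm diameter, 170 mm high, at the back of the bench. Not to be disturbed.

How it is judged:
At the end, for the whole second after the job is handed in: Both soft buffers at rest, upright (within 7 degrees) on the tray floor, centres at least 15 mm inside its edges, not touching the flange; both firm buffers at rest in the slots where they started, within 20 mm, leaning as the rack does (23 to 37 degrees) (x of soft_1 in the frame of tray between -0.075 and 0.075 m and y of soft_1 in the frame of tray between -0.135 and 0.135 m and z of each of soft_1, soft_2 in the frame of tray below 0.01 m and angle between each of soft_1, soft_2's own z axis and vertical below 0.12 rad and linear speed of each of soft_1, soft_2, firm_1, firm_2 below 0.02 m/s and contact force between each of soft_1, soft_2 and flange below 0.2 N and x of soft_2 in the frame of tray between -0.075 and 0.075 m and y of soft_2 in the frame of tray between -0.135 and 0.135 m and distance of each of firm_1, firm_2 from where it was at the start of the episode below 0.02 m and angle between firm_1's own z axis and vertical between 0.4 and 0.65 rad and angle between firm_2's own z axis and vertical between 0.4 and 0.65 rad).
It fails at once if a firm buffer lifted out of the rack (raised more than 30 mm or moved more than 50 mm) (height (world z) of any of firm_1, firm_2 above 0.09 m or distance of any of firm_1, firm_2 from where it was at the start of the episode above 0.05 m).
It fails at once if the flange or another bystander shifted more than 25 mm (distance of any of flange, wrench, jar, mug, hammer, can from where it was at the start of the episode above 0.025 m).
It also fails if it takes over 72 s, if anything falls off the work surface, if the arm or the gripper's body presses on something with over 40 N, if the wrist force passes 120 N, or if a joint passes its speed limit or range.

## Working session

There is one attempt and no reset: what is moved stays moved. The work goes in short steps, Python scripts to look and compute and a tool call to move; the robot and the scene stay as the last step left them, time stands still between calls to the robot, and variables do not carry over. Pictures are saved under pics/ and viewed, and the job is handed in when it is done.

Besides the shell and the picture viewer there is one more tool, called after ">>>" by a JSON object that holds its "name" and its "arguments", one argument or row to a line. arm_command: Moves the arm, as the interface text tells. Its arguments: {"type":"object","properties":{"commands":{"type":"array","items":{"type":"object","properties":{"tx":{"type":"number","minimum":-1,"maximum":1},"ty":{"type":"number","minimum":-1,"maximum":1},"tz":{"type":"number","minimum":-1,"maximum":1},"wx":{"type":"number","minimum":-1,"maximum":1},"wy":{"type":"number","minimum":-1,"maximum":1},"wz":{"type":"number","minimum":-1,"maximum":1},"grip":{"type":"number"}}}}},"required":["commands"]}

```bash
ls; mkdir -p pics; cat > h.py <<'E'
import numpy as np, cv2
from cell import arm, eyes, spotter
from scipy.spatial.transform import Rotation as R
def rot(q): return R.from_quat([q[1],q[2],q[3],q[0]])
def c2w(f,p):
    Rm=cv2.Rodrigues(np.array(f["rvec"],float))[0]; return (np.array(p)-np.array(f["tvec"]).ravel())@Rm
def px2w(f,u,v,z=None):
    if z is None: z=f["z_map"][int(v),int(u)]
    xy=cv2.undistortPoints(np.array([[[u,v]]],float),f["mtx"],np.array(f["D"],float))[0,0]
    return c2w(f,[xy[0]*z,xy[1]*z,z])
def w2px(f,p):
    return cv2.projectPoints(np.array(p,float).reshape(-1,3),np.array(f["rvec"],float),np.array(f["tvec"],float),f["mtx"],np.array(f["D"],float))[0].reshape(-1,2)
def save(f,n): cv2.imwrite(f"pics/{n}.png",f["pixels"][:,:,::-1])
E
python3 - <<'E'
from h import *
np.set_printoptions(precision=4,suppress=True)
print(arm.sense(), arm.tips_ahead)
for c in ["top","side","wrist"]:
    f=eyes.grab_frame(c); save(f,c+"0")
    print(c,f["tvec"],f["rvec"])
    if c=="wrist": continue
    for n in ["rack","slot_1","slot_2","slot_3","slot_4","tray","flange","jar"]:
        print(n,[(round(d["confidence"],2),c2w(f,d["position"])) for d in spotter.spot_point(c,n)[:4]])
E
```

```text
pics
{'t': 0.0, 'joint_pos': array([-1.2638,  0.1165,  1.4423,  0.    ,  1.584 , -0.0378]), 'qd': array([ 0.0001, -0.0012,  0.0001,  0.0018,  0.001 ,  0.0005]), 'joint_torque': array([ -0.006 , -72.1259, -62.2602,   0.0777,   0.0239,  -0.0001]), 'ee_pos': array([ 0.2281, -0.6351,  0.2429]), 'orientation': array([-0.0006,  0.9852,  0.1715, -0.0001]), 'wrist_force': array([-0.1216,  0.9962, -0.5915]), 'torque': array([-0.0041, -0.0088,  0.0336]), 'opening': 0.09357043254766174} 0.025
top [-0.0612  0.5965  1.4499] [ 2.1253 -2.1863  0.107 ]
rack [(0.84, array([0.5296, 0.2153, 0.0016])), (0.38, array([ 0.4179,  0.2061, -0.0008])), (0.37, array([ 0.5801, -0.1048,  0.0039]))]
slot_1 [(0.82, array([0.5383, 0.3399, 0.0604])), (0.78, array([0.5285, 0.1726, 0.0608])), (0.67, array([0.5207, 0.0891, 0.0527])), (0.61, array([0.5277, 0.2614, 0.0608]))]
slot_2 [(0.82, array([0.5383, 0.3399, 0.0604])), (0.78, array([0.5285, 0.1726, 0.0608])), (0.67, array([0.5207, 0.0891, 0.0527])), (0.61, array([0.5277, 0.2614, 0.0608]))]
slot_3 [(0.82, array([0.5383, 0.3399, 0.0604])), (0.78, array([0.5285, 0.1726,
[... 841 characters left out ...]
.5217, 0.0846, 0.0595])), (0.59, array([0.5343, 0.2561, 0.0595])), (0.58, array([0.5311, 0.1682, 0.0608]))]
slot_3 [(0.82, array([0.5456, 0.34  , 0.064 ])), (0.66, array([0.5217, 0.0846, 0.0595])), (0.59, array([0.5343, 0.2561, 0.0595])), (0.58, array([0.5311, 0.1682, 0.0608]))]
slot_4 [(0.82, array([0.5456, 0.34  , 0.064 ])), (0.66, array([0.5217, 0.0846, 0.0595])), (0.59, array([0.5343, 0.2561, 0.0595])), (0.58, array([0.5311, 0.1682, 0.0608]))]
tray [(0.8, array([ 0.5604, -0.2086, -0.0003])), (0.64, array([0.5328, 0.2531, 0.0615]))]
flange [(0.86, array([ 0.582 , -0.1115,  0.0058]))]
jar [(0.67, array([ 0.707 , -0.2371,  0.0031]))]
wrist [-0.6747 -0.0307  0.3908] [-2.383   1.6769  0.2254]
```

View pics/top0.png

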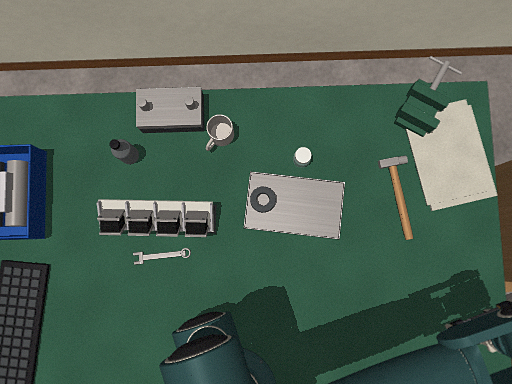

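View pics/side0.png

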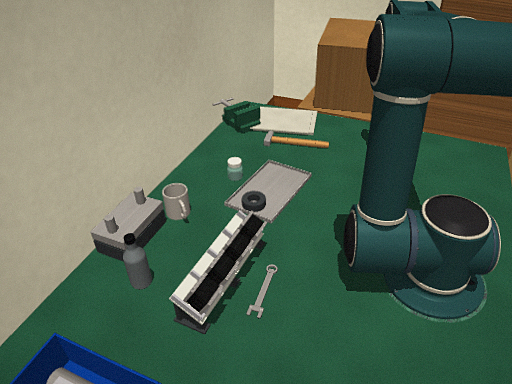

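```bash
cat >> h.py <<'E'
np.set_printoptions(precision=4,suppress=True)
def delta(pos,Rm,cur=None):
    s=cur or arm.sense(); R0=rot(s["orientation"])
    t=R0.inv().apply(np.array(pos)-s["ee_pos"]); w=(R0.inv()*Rm).as_rotvec()/(np.pi/2)
    print("t",np.round(t,4),"w",np.round(w,4),"dist",np.linalg.norm(t),"deg",np.linalg.norm(w)*90)
def tool(zdir,ydir):
    z=np.array(zdir,float);z/=np.linalg.norm(z);y=np.array(ydir,float);y-=z*(y@z);y/=np.linalg.norm(y)
    return R.from_matrix(np.column_stack([np.cross(y,z),y,z]))
E
python3 - <<'E'
from h import *
f=eyes.grab_frame("top")
P=[px2w(f,u,v) for u,v in [(251,173),(344,182),(339,238),(245,229)]]
print(np.array(P))
# tray centre above, down, y radial-ish
delta([0.5,-0.2,0.40],tool([0,0,-1],[1,-0.1,0]))
E
```

```text
[[ 0.6665 -0.0748  0.0039]
 [ 0.6273 -0.3649  0.0164]
 [ 0.4534 -0.3406  0.0192]
 [ 0.49   -0.0512  0.0022]]
t [ 0.403  -0.3178 -0.1564] w [-0.     -0.     -0.7171] dist 0.5364909956101817 deg 64.53524406034032
```

>>> {"name": "arm_command", "arguments": {
  "commands": [
    {"tx": 0.4,"ty": -0.32,"tz": -0.16,"wz": -0.72,"grip": 1},
    {"tx": 0.4,"ty": -0.32,"tz": -0.16,"wz": -0.72,"grip": 1},
    {"tx": 0.4,"ty": -0.32,"tz": -0.16,"wz": -0.72,"grip": 1},
    {"tx": 0.4,"ty": -0.32,"tz": -0.16,"wz": -0.72,"grip": 1},
    {"tx": 0.4,"ty": -0.32,"tz": -0.16,"wz": -0.72,"grip": 1},
    {"tx": 0.4,"ty": -0.32,"tz": -0.16,"wz": -0.72,"grip": 1},
    {"tx": 0.4,"ty": -0.32,"tz": -0.16,"wz": -0.72,"grip": 1},
    {"tx": 0.4,"ty": -0.32,"tz": -0.16,"wz": -0.72,"grip": 1},
    {"tx": 0.4,"ty": -0.32,"tz": -0.16,"wz": -0.72,"grip": 1},
    {"tx": 0.4,"ty": -0.32,"tz": -0.16,"wz": -0.72,"grip": 1},
    {"tx": 0.4,"ty": -0.32,"tz": -0.16,"wz": -0.72,"grip": 1},
    {"tx": 0.4,"ty": -0.32,"tz": -0.16,"wz": -0.72,"grip": 1}
  ]
}}

```text
$.commands[0]: bad value
```

>>> {"name": "arm_command", "arguments": {
  "commands": [
    {"tx": 0.4,"ty": -0.32,"tz": -0.16,"wx": 0,"wy": 0,"wz": -0.72,"grip": 1},
    {"tx": 0.4,"ty": -0.32,"tz": -0.16,"wx": 0,"wy": 0,"wz": -0.72,"grip": 1},
    {"tx": 0.4,"ty": -0.32,"tz": -0.16,"wx": 0,"wy": 0,"wz": -0.72,"grip": 1},
    {"tx": 0.4,"ty": -0.32,"tz": -0.16,"wx": 0,"wy": 0,"wz": -0.72,"grip": 1},
    {"tx": 0.4,"ty": -0.32,"tz": -0.16,"wx": 0,"wy": 0,"wz": -0.72,"grip": 1},
    {"tx": 0.4,"ty": -0.32,"tz": -0.16,"wx": 0,"wy": 0,"wz": -0.72,"grip": 1},
    {"tx": 0.4,"ty": -0.32,"tz": -0.16,"wx": 0,"wy": 0,"wz": -0.72,"grip": 1},
    {"tx": 0.4,"ty": -0.32,"tz": -0.16,"wx": 0,"wy": 0,"wz": -0.72,"grip": 1},
    {"tx": 0.4,"ty": -0.32,"tz": -0.16,"wx": 0,"wy": 0,"wz": -0.72,"grip": 1},
    {"tx": 0.4,"ty": -0.32,"tz": -0.16,"wx": 0,"wy": 0,"wz": -0.72,"grip": 1},
    {"tx": 0.4,"ty": -0.32,"tz": -0.16,"wx": 0,"wy": 0,"wz": -0.72,"grip": 1},
    {"tx": 0.4,"ty": -0.32,"tz": -0.16,"wx": 0,"wy": 0,"wz": -0.72,"grip": 1}
  ]
}}

```text
t: 2.2
ee_pos: [0.4981, -0.1959, 0.4053]
orientation: [0.001, 0.739, 0.674, 0.001]
wrist_force: [0.3, -0.4, -0.1]
opening: 0.0933
```

```bash
python3 - <<'E'
from h import *
f=eyes.grab_frame("wrist"); save(f,"w1")
for n in ["tray","flange"]:
    print(n,[(round(d["confidence"],2),c2w(f,d["position"])) for d in spotter.spot_point("wrist",n)[:2]])
y=-0.075
s30,c30=.5,.866
rx=np.array([np.cos(y),np.sin(y),0]); Z=np.array([0,0,1])
# view pose over rack
delta(np.array([0.50,0.215,0.06])+(-.5*rx+.866*Z)*0.26,tool(.5*rx-.866*Z,.866*rx+.5*Z))
E
```

```text
tray [(0.62, array([ 0.5624, -0.2116, -0.0043]))]
flange [(0.96, array([ 0.5834, -0.1121,  0.0027]))]
t [ 0.4101 -0.1654  0.1182] w [-0.3336  0.0033 -0.0123] dist 0.4577051268277298 deg 30.04343906842169
```

View pics/w1.png

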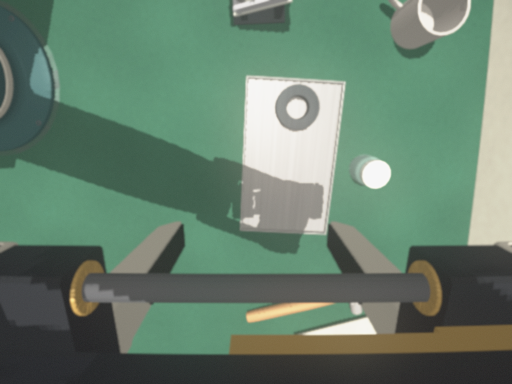

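>>> {"name": "arm_command", "arguments": {
  "commands": [
    {"tx": 0.28,"ty": 0.02,"tz": 0.05,"wx": 0,"wy": 0,"wz": 0,"grip": 1},
    {"tx": 0.28,"ty": 0.02,"tz": 0.05,"wx": 0,"wy": 0,"wz": 0,"grip": 1},
    {"tx": 0.28,"ty": 0.02,"tz": 0.05,"wx": 0,"wy": 0,"wz": 0,"grip": 1},
    {"tx": 0.28,"ty": 0.02,"tz": 0.05,"wx": 0,"wy": 0,"wz": 0,"grip": 1},
    {"tx": 0.28,"ty": 0.02,"tz": 0.05,"wx": 0,"wy": 0,"wz": 0,"grip": 1},
    {"tx": 0.28,"ty": 0.02,"tz": 0.05,"wx": 0,"wy": 0,"wz": 0,"grip": 1},
    {"tx": 0.28,"ty": 0.02,"tz": 0.05,"wx": 0,"wy": 0,"wz": 0,"grip": 1},
    {"tx": 0.28,"ty": 0.02,"tz": 0.05,"wx": 0,"wy": 0,"wz": 0,"grip": 1},
    {"tx": 0.28,"ty": 0.02,"tz": 0.05,"wx": 0,"wy": 0,"wz": 0,"grip": 1}
  ]
}}

```text
t: 3.25
ee_pos: [0.5429, 0.0765, 0.3537]
orientation: [0.0, 0.74, 0.672, -0.0]
wrist_force: [-0.6, 0.1, -0.8]
opening: 0.0931
```

```bash
python3 - <<'E'
from h import *
f=eyes.grab_frame("wrist"); save(f,"w2")
np.savez("w2.npz",**{k:np.array(v) for k,v in f.items()})
for n in ["slot_1","rack"]:
    print(n,[(round(d["confidence"],2),c2w(f,d["position"])) for d in spotter.spot_point("wrist",n)[:6]])
E
```

```text
slot_1 []
rack [(0.55, array([0.5327, 0.2104, 0.0016]))]
```

View pics/w2.png

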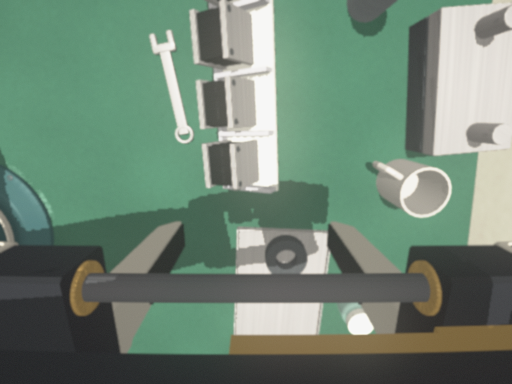

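```bash
python3 - <<'E'
from h import *
def cloud(f):
    H,W=f["z_map"].shape; u,v=np.meshgrid(np.arange(W),np.arange(H))
    m=f["z_map"]>0
    xy=cv2.undistortPoints(np.stack([u[m],v[m]],-1).astype(float).reshape(-1,1,2),f["mtx"],np.array(f["D"],float))[:,0]
    z=f["z_map"][m]; return c2w(f,np.column_stack([xy*z[:,None],z]))
y=-0.08; rx=np.array([np.cos(y),np.sin(y),0]); ry=np.array([-rx[1],rx[0],0]); Z=np.array([0,0,1])
s=.866*rx+.5*Z; n=-.5*rx+.866*Z; O=np.array([0.532,0.214,0.06])
ims=[]
for k in ["w2","top","side"]:
    f=dict(np.load("w2.npz")) if k=="w2" else eyes.grab_frame(k)
    P=cloud(f)-O; a=P@s;b=P@ry;h=P@n
    m=(abs(a)<.1)&(abs(b)<.22)&(h>-.02)&(h<.1)
    a,b,h=a[m],b[m],h[m]
    print(k,m.sum())
    # top faces of buffers
    t=(h>.055)&(h<.075); print(" top n",t.sum(), np.percentile(h[t],[10,50,90]))
    for c in (-.126,-.042,.042,.126):
        q=t&(abs(b-c)<.041)
        if q.sum()>20: print("  buf",c,q.sum(),"s",np.percentile(a[q],[2,50,98]),"b",np.percentile(b[q],[2,50,98]),"h",np.median(h[q]))
    fl=(h>-.01)&(h<.008)&(a>.035)&(a<.055); print(" floor h",fl.sum(),np.median(h[fl]))
    im=np.zeros((400,900),np.uint8)
    for A,B,Hh in zip(a,b,h): cv2.circle(im,(int((B+.22)*2000),int((A+.1)*2000)),2,int(40+Hh*2000),-1)
    ims.append(cv2.resize(im,(800,355)))
cv2.imwrite("pics/rect.png",np.vstack(ims)[:, :][::2])
for i,im in enumerate(ims): cv2.imwrite(f"pics/rect{i}.png",im)
E
```

```text
w2 15296
 top n 5327 [0.0585 0.061  0.0648]
  buf -0.126 1482 s [-0.0236  0.0042  0.0313] b [-0.1561 -0.1258 -0.0972] h 0.059402784336040036
  buf -0.042 1743 s [-0.026   0.0022  0.0289] b [-0.0724 -0.0423 -0.0141] h 0.06055154511452168
  buf 0.042 2102 s [-0.0276  0.0007  0.0265] b [0.0105 0.0406 0.0697] h 0.06172236307081794
 floor h 2253 0.00025651151244211366
top 1770
 top n 508 [0.058  0.0628 0.0672]
  buf -0.042 114 s [-0.0279  0.0079  0.0273] b [-0.065  -0.0213 -0.0106] h 0.06122124800992146
  buf 0.126 386 s [-0.0317 -0.005   0.0231] b [0.0954 0.1245 0.1548] h 0.0635447013548407
 floor h 145 0.0018674686939925788
side 5435
 top n 1803 [0.0583 0.0618 0.0658]
  buf -0.126 348 s [-0.0229  0.0041  0.0315] b [-0.1561 -0.1257 -0.0974] h 0.05998210470115368
  buf -0.042 413 s [-0.0254  0.0014  0.0284] b [-0.0729 -0.04   -0.0125] h 0.06091039634007994
  buf 0.042 493 s [-0.0279 -0.0012  0.0265] b [0.0122 0.0433 0.0719] h 0.061911936526542304
  buf 0.126 549 s [-0.0305 -0.0047  0.0231] b [0.0965 0.1274 0.1544] h 0.06336210552131288
 floor h 681 0.001134493197442553
```

View pics/rect1.png

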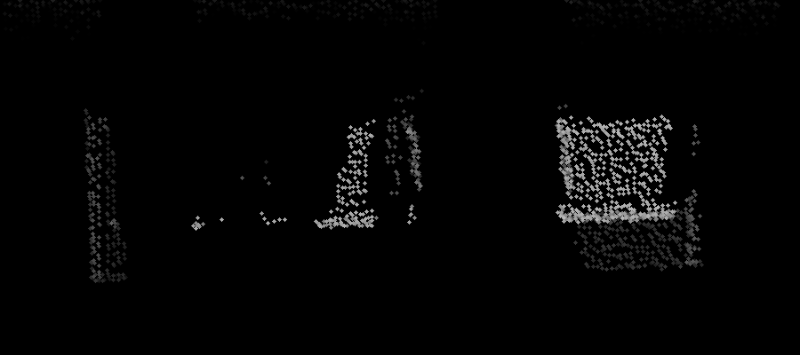

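View pics/rect0.png

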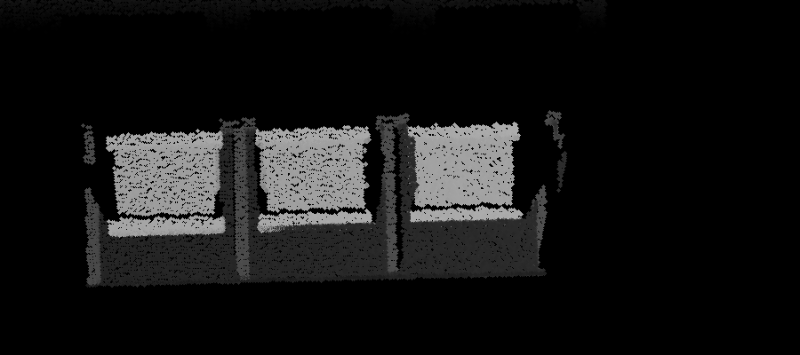

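```bash
cat >> h.py <<'E'
yr=-0.046; rx=np.array([np.cos(yr),np.sin(yr),0]); ry=np.array([-rx[1],rx[0],0]); Z=np.array([0,0,1.])
S=.866025*rx+.5*Z; N=-.5*rx+.866025*Z; O=np.array([0.532,0.214,0.06])
RG=tool(-N,S); D={1:-.126,2:-.042,3:.042,4:.126}
def gp(k,h): return O+D[k]*ry+N*h
E
python3 - <<'E'
from h import *
delta(gp(1,.16),RG); print(arm.sense()["joint_pos"])
E
```

```text
t [ 0.0054 -0.0977  0.1553] w [-0.3331  0.0084 -0.0313] dist 0.1834875794929359 deg 30.118019094512558
[ 0.0945 -0.1675  1.5433 -0.0001  1.7655  0.1908]
```

>>> {"name": "arm_command", "arguments": {
  "commands": [
    {"tx": 0.005,"ty": -0.098,"tz": 0.05,"wx": -0.333,"wy": 0.008,"wz": -0.031,"grip": 1},
    {"tx": 0.005,"ty": -0.098,"tz": 0.1,"wx": -0.333,"wy": 0.008,"wz": -0.031,"grip": 1},
    {"tx": 0.005,"ty": -0.098,"tz": 0.12,"wx": -0.333,"wy": 0.008,"wz": -0.031,"grip": 1},
    {"tx": 0.005,"ty": -0.098,"tz": 0.155,"wx": -0.333,"wy": 0.008,"wz": -0.031,"grip": 1},
    {"tx": 0.005,"ty": -0.098,"tz": 0.155,"wx": -0.333,"wy": 0.008,"wz": -0.031,"grip": 1},
    {"tx": 0.005,"ty": -0.098,"tz": 0.155,"wx": -0.333,"wy": 0.008,"wz": -0.031,"grip": 1},
    {"tx": 0.005,"ty": -0.098,"tz": 0.155,"wx": -0.333,"wy": 0.008,"wz": -0.031,"grip": 1}
  ]
}}

```text
t: 4.2
ee_pos: [0.4462, 0.0921, 0.2004]
orientation: [0.187, 0.698, 0.667, 0.179]
wrist_force: [1.0, -0.1, -0.0]
opening: 0.0926
```

```bash
python3 - <<'E'
from h import *
delta(gp(1,.047),RG); print(arm.sense()["joint_pos"])
f=eyes.grab_frame("side"); save(f,"s1"); f=eyes.grab_frame("wrist"); save(f,"w3")
E
```

```text
t [-0.0003 -0.0008  0.1147] w [ 0.0001 -0.0001  0.0003] dist 0.11466272793900248 deg 0.03369529641442695
[ 0.2307 -0.7172  2.2271 -0.1516  1.129   0.3058]
```

View pics/w3.png

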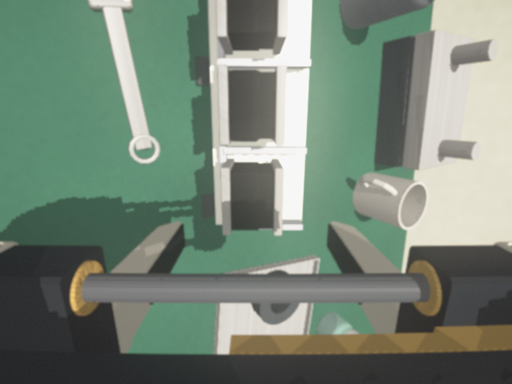

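View pics/s1.png

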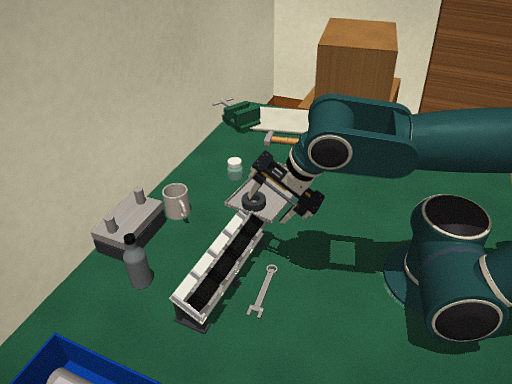

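>>> {"name": "arm_command", "arguments": {
  "commands": [
    {"tx": 0,"ty": 0,"tz": 0.04,"wx": 0,"wy": 0,"wz": 0,"grip": 1},
    {"tx": 0,"ty": 0,"tz": 0.08,"wx": 0,"wy": 0,"wz": 0,"grip": 1},
    {"tx": 0,"ty": 0,"tz": 0.1,"wx": 0,"wy": 0,"wz": 0,"grip": 1},
    {"tx": 0,"ty": 0,"tz": 0.114,"wx": 0,"wy": 0,"wz": 0,"grip": 1},
    {"tx": 0,"ty": 0,"tz": 0.114,"wx": 0,"wy": 0,"wz": 0,"grip": 1},
    {"tx": 0,"ty": 0,"tz": 0.114,"wx": 0,"wy": 0,"wz": 0,"grip": 1}
  ]
}}

```text
t: 4.9
ee_pos: [0.5037, 0.0894, 0.1012]
orientation: [0.187, 0.699, 0.667, 0.178]
wrist_force: [-0.0, 0.1, 0.6]
opening: 0.0933
```

```bash
python3 - <<'E'
from h import *
delta(gp(1,.047),RG); print(arm.sense()["joint_pos"],arm.sense()["wrist_force"])
E
```

```text
t [-0.0003 -0.001  -0.0001] w [-0.0003  0.0002  0.0001] dist 0.001075194325263992 deg 0.03704617513968811
[ 0.1892 -0.4872  2.2569 -0.1538  0.8667  0.3045] [-0.0396  0.0643  0.6329]
```

>>> {"name": "arm_command", "arguments": {
  "commands": [
    {"tx": 0,"ty": 0,"tz": 0,"wx": 0,"wy": 0,"wz": 0,"grip": 0.3},
    {"tx": 0,"ty": 0,"tz": 0,"wx": 0,"wy": 0,"wz": 0,"grip": 0.3},
    {"tx": 0,"ty": 0,"tz": 0,"wx": 0,"wy": 0,"wz": 0,"grip": 0.3},
    {"tx": 0,"ty": 0,"tz": 0,"wx": 0,"wy": 0,"wz": 0,"grip": 0.3},
    {"tx": 0,"ty": 0,"tz": 0,"wx": 0,"wy": 0,"wz": 0,"grip": 0.3},
    {"tx": 0,"ty": 0,"tz": 0,"wx": 0,"wy": 0,"wz": 0,"grip": 0.3},
    {"tx": 0,"ty": 0,"tz": 0,"wx": 0,"wy": 0,"wz": 0,"grip": 0.3},
    {"tx": 0,"ty": 0,"tz": 0,"wx": 0,"wy": 0,"wz": 0,"grip": 0.3}
  ]
}}

```text
t: 5.7
ee_pos: [0.5025, 0.0896, 0.1]
orientation: [0.187, 0.698, 0.667, 0.178]
wrist_force: [-9.5, 0.1, 5.0]
opening: 0.052
```

>>> {"name": "arm_command", "arguments": {
  "commands": [
    {"tx": 0,"ty": 0,"tz": 0,"wx": 0,"wy": 0,"wz": 0,"grip": 0.3},
    {"tx": 0,"ty": 0,"tz": 0,"wx": 0,"wy": 0,"wz": 0,"grip": 0.3},
    {"tx": 0,"ty": 0,"tz": 0,"wx": 0,"wy": 0,"wz": 0,"grip": 0.3},
    {"tx": 0,"ty": 0,"tz": 0,"wx": 0,"wy": 0,"wz": 0,"grip": 0.3},
    {"tx": 0,"ty": 0,"tz": 0,"wx": 0,"wy": 0,"wz": 0,"grip": 0.3}
  ]
}}

```text
t: 6.2
ee_pos: [0.5024, 0.0896, 0.0999]
orientation: [0.187, 0.698, 0.668, 0.178]
wrist_force: [-8.9, -0.7, 5.0]
opening: 0.0521
```

>>> {"name": "arm_command", "arguments": {
  "commands": [
    {"tx": 0,"ty": 0,"tz": 0,"wx": 0,"wy": 0,"wz": 0,"grip": 1},
    {"tx": 0,"ty": 0,"tz": 0,"wx": 0,"wy": 0,"wz": 0,"grip": 1},
    {"tx": 0,"ty": 0,"tz": 0,"wx": 0,"wy": 0,"wz": 0,"grip": 1},
    {"tx": 0,"ty": 0,"tz": 0,"wx": 0,"wy": 0,"wz": 0,"grip": 1},
    {"tx": 0,"ty": 0,"tz": 0,"wx": 0,"wy": 0,"wz": 0,"grip": 1},
    {"tx": 0,"ty": 0,"tz": -0.03,"wx": 0,"wy": 0,"wz": 0,"grip": 1},
    {"tx": 0,"ty": 0,"tz": -0.065,"wx": 0,"wy": 0,"wz": 0,"grip": 1},
    {"tx": 0,"ty": 0,"tz": -0.065,"wx": 0,"wy": 0,"wz": 0,"grip": 1},
    {"tx": 0.04,"ty": 0,"tz": -0.065,"wx": 0,"wy": 0,"wz": 0,"grip": 1},
    {"tx": 0.084,"ty": 0,"tz": -0.065,"wx": 0,"wy": 0,"wz": 0,"grip": 1},
    {"tx": 0.084,"ty": 0,"tz": -0.065,"wx": 0,"wy": 0,"wz": 0,"grip": 1}
  ]
}}

```text
t: 7.3
ee_pos: [0.4738, 0.179, 0.1555]
orientation: [0.186, 0.697, 0.669, 0.179]
wrist_force: [1.2, -0.4, 0.3]
opening: 0.0932
```

```bash
python3 - <<'E'
from h import *
delta(gp(2,.047),RG); print(arm.sense()["joint_pos"],arm.sense()["wrist_force"])
f=eyes.grab_frame("wrist"); save(f,"w4")
E
```

```text
t [-0.0045  0.0012  0.064 ] w [-0.0007 -0.0016  0.0028] dist 0.06415434075236581 deg 0.2963345810377283
[ 0.4365 -0.5174  2.1855 -0.2729  1.0177  0.5675] [ 1.1701 -0.3737  0.3065]
```

View pics/w4.png

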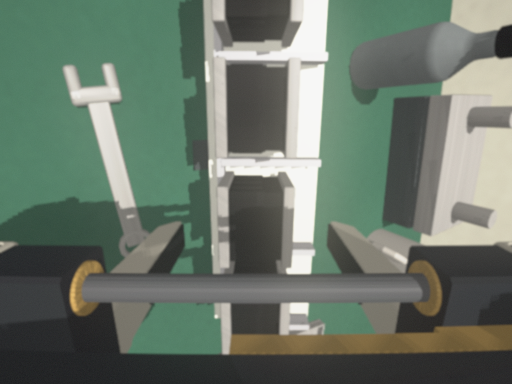

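>>> {"name": "arm_command", "arguments": {
  "commands": [
    {"tx": 0,"ty": 0,"tz": 0,"wx": 0,"wy": 0,"wz": 0,"grip": 1},
    {"tx": 0,"ty": 0,"tz": 0.03,"wx": 0,"wy": 0,"wz": 0,"grip": 1},
    {"tx": 0,"ty": 0,"tz": 0.055,"wx": 0,"wy": 0,"wz": 0,"grip": 1},
    {"tx": 0,"ty": 0,"tz": 0.064,"wx": 0,"wy": 0,"wz": 0,"grip": 1},
    {"tx": 0,"ty": 0,"tz": 0.064,"wx": 0,"wy": 0,"wz": 0,"grip": 1},
    {"tx": 0,"ty": 0,"tz": 0.064,"wx": 0,"wy": 0,"wz": 0,"grip": 1}
  ]
}}

```text
t: 7.95
ee_pos: [0.5062, 0.173, 0.1016]
orientation: [0.187, 0.699, 0.667, 0.179]
wrist_force: [-0.3, -0.2, 0.4]
opening: 0.093
```

```bash
python3 - <<'E'
from h import *
delta(gp(2,.047),RG); print(arm.sense()["joint_pos"],arm.sense()["wrist_force"])
E
```

```text
t [ 0.0002 -0.0001  0.001 ] w [ 0.0001  0.0003 -0.0001] dist 0.0009887005037936556 deg 0.025969103455250497
[ 0.3918 -0.3962  2.1957 -0.2792  0.8798  0.566 ] [-0.305  -0.1883  0.4241]
```

>>> {"name": "arm_command", "arguments": {
  "commands": [
    {"tx": 0,"ty": 0,"tz": 0,"wx": 0,"wy": 0,"wz": 0,"grip": 0.3},
    {"tx": 0,"ty": 0,"tz": 0,"wx": 0,"wy": 0,"wz": 0,"grip": 0.3},
    {"tx": 0,"ty": 0,"tz": 0,"wx": 0,"wy": 0,"wz": 0,"grip": 0.3},
    {"tx": 0,"ty": 0,"tz": 0,"wx": 0,"wy": 0,"wz": 0,"grip": 0.3},
    {"tx": 0,"ty": 0,"tz": 0,"wx": 0,"wy": 0,"wz": 0,"grip": 0.3},
    {"tx": 0,"ty": 0,"tz": 0,"wx": 0,"wy": 0,"wz": 0,"grip": 0.3},
    {"tx": 0,"ty": 0,"tz": 0,"wx": 0,"wy": 0,"wz": 0,"grip": 0.3},
    {"tx": 0,"ty": 0,"tz": 0,"wx": 0,"wy": 0,"wz": 0,"grip": 0.3},
    {"tx": 0,"ty": 0,"tz": 0,"wx": 0,"wy": 0,"wz": 0,"grip": 0.3},
    {"tx": 0,"ty": 0,"tz": 0,"wx": 0,"wy": 0,"wz": 0,"grip": 0.3}
  ]
}}

```text
t: 8.95
ee_pos: [0.5057, 0.1736, 0.1007]
orientation: [0.187, 0.698, 0.667, 0.178]
wrist_force: [-9.4, 0.9, 5.0]
opening: 0.0414
```

>>> {"name": "arm_command", "arguments": {
  "commands": [
    {"tx": 0,"ty": 0,"tz": -0.01,"wx": 0,"wy": 0,"wz": 0,"grip": 0.3},
    {"tx": 0,"ty": 0,"tz": -0.03,"wx": 0,"wy": 0,"wz": 0,"grip": 0.3},
    {"tx": 0,"ty": 0,"tz": -0.05,"wx": 0,"wy": 0,"wz": 0,"grip": 0.3},
    {"tx": 0,"ty": 0,"tz": -0.07,"wx": 0,"wy": 0,"wz": 0,"grip": 0.3},
    {"tx": 0,"ty": 0,"tz": -0.08,"wx": 0,"wy": 0,"wz": 0,"grip": 0.3},
    {"tx": 0,"ty": 0,"tz": -0.08,"wx": 0,"wy": 0,"wz": 0,"grip": 0.3},
    {"tx": 0,"ty": 0,"tz": -0.08,"wx": 0,"wy": 0,"wz": 0,"grip": 0.3}
  ]
}}

```text
t: 9.65
ee_pos: [0.466, 0.1753, 0.1694]
orientation: [0.187, 0.698, 0.668, 0.178]
wrist_force: [0.5, -0.1, -4.6]
opening: 0.0416
```

```bash
cat >> h.py <<'E'
yt=-0.13; tX=np.array([np.cos(yt),np.sin(yt),0]); tY=np.array([-tX[1],tX[0],0]); T0=np.array([0.561,-0.209,0])
RT=tool([0,0,-1],tX)
E
python3 - <<'E'
from h import *
s=arm.sense();print(s["joint_pos"],s["wrist_force"],s["opening"])
delta(s["ee_pos"]+[0.06,-0.0,0.09],RT)
f=eyes.grab_frame("side"); save(f,"s2"); f=eyes.grab_frame("wrist"); save(f,"w5")
E
```

```text
[ 0.4382 -0.5497  2.1828 -0.2709  1.0531  0.5632] [ 0.5056 -0.1363 -4.5897] 0.04161700801554292
t [ 0.0027  0.0969 -0.0481] w [ 0.3326 -0.0137  0.0529] dist 0.10816653826391974 deg 30.334503836067192
```

View pics/s2.png

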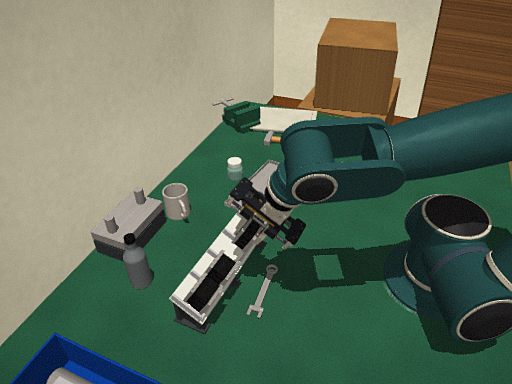

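View pics/w5.png

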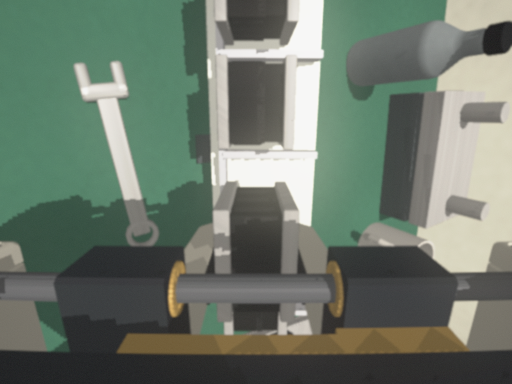

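>>> {"name": "arm_command", "arguments": {
  "commands": [
    {"tx": 0.003,"ty": 0.025,"tz": -0.05,"wx": 0.0,"wy": 0.0,"wz": 0,"grip": 0.3},
    {"tx": 0.003,"ty": 0.06,"tz": -0.05,"wx": 0.085,"wy": -0.004,"wz": 0.013,"grip": 0.3},
    {"tx": 0.003,"ty": 0.09,"tz": -0.05,"wx": 0.17,"wy": -0.008,"wz": 0.026,"grip": 0.3},
    {"tx": 0.003,"ty": 0.097,"tz": -0.048,"wx": 0.25,"wy": -0.01,"wz": 0.04,"grip": 0.3},
    {"tx": 0.003,"ty": 0.097,"tz": -0.048,"wx": 0.333,"wy": -0.014,"wz": 0.053,"grip": 0.3},
    {"tx": 0.003,"ty": 0.097,"tz": -0.048,"wx": 0.333,"wy": -0.014,"wz": 0.053,"grip": 0.3},
    {"tx": 0.003,"ty": 0.097,"tz": -0.048,"wx": 0.333,"wy": -0.014,"wz": 0.053,"grip": 0.3}
  ]
}}

```text
t: 10.45
ee_pos: [0.5268, 0.1754, 0.2585]
orientation: [0.001, 0.752, 0.659, -0.0]
wrist_force: [-1.4, -0.7, -4.1]
opening: 0.0414
```

```bash
python3 - <<'E'
from h import *
s=arm.sense();print(s["joint_pos"],s["wrist_force"],s["opening"])
delta(T0-0.10*tY+[0,0,.17],RT)
E
```

```text
[ 0.2761 -0.1496  1.6801 -0.0014  1.6108  0.4068] [-1.3718 -0.7245 -4.1493] 0.04143878286972744
t [-0.4765  0.084   0.0891] w [ 0.0006  0.0007 -0.0005] dist 0.49201214064540405 deg 0.09376605613506958
```

>>> {"name": "arm_command", "arguments": {
  "commands": [
    {"tx": -0.02,"ty": 0,"tz": 0,"wx": 0,"wy": 0,"wz": 0,"grip": 0.3},
    {"tx": -0.06,"ty": 0.01,"tz": 0,"wx": 0,"wy": 0,"wz": 0,"grip": 0.3},
    {"tx": -0.1,"ty": 0.02,"tz": 0,"wx": 0,"wy": 0,"wz": 0,"grip": 0.3},
    {"tx": -0.145,"ty": 0.03,"tz": 0,"wx": 0,"wy": 0,"wz": 0,"grip": 0.3},
    {"tx": -0.19,"ty": 0.04,"tz": 0,"wx": 0,"wy": 0,"wz": 0,"grip": 0.3},
    {"tx": -0.235,"ty": 0.05,"tz": 0,"wx": 0,"wy": 0,"wz": 0,"grip": 0.3},
    {"tx": -0.28,"ty": 0.06,"tz": 0.01,"wx": 0,"wy": 0,"wz": 0,"grip": 0.3},
    {"tx": -0.325,"ty": 0.07,"tz": 0.02,"wx": 0,"wy": 0,"wz": 0,"grip": 0.3},
    {"tx": -0.37,"ty": 0.08,"tz": 0.03,"wx": 0,"wy": 0,"wz": 0,"grip": 0.3},
    {"tx": -0.41,"ty": 0.084,"tz": 0.04,"wx": 0,"wy": 0,"wz": 0,"grip": 0.3},
    {"tx": -0.45,"ty": 0.084,"tz": 0.065,"wx": 0,"wy": 0,"wz": 0,"grip": 0.3},
    {"tx": -0.476,"ty": 0.084,"tz": 0.089,"wx": 0,"wy": 0,"wz": 0,"grip": 0.3}
  ]
}}

```text
t: 11.65
ee_pos: [0.5468, -0.309, 0.1709]
orientation: [0.002, 0.752, 0.66, -0.0]
wrist_force: [1.7, -0.7, -4.4]
opening: 0.0414
```

>>> {"name": "arm_command", "arguments": {
  "commands": [
    {"tx": 0,"ty": 0,"tz": 0,"wx": 0,"wy": 0,"wz": 0,"grip": 0.3},
    {"tx": 0,"ty": 0,"tz": 0,"wx": 0,"wy": 0,"wz": 0,"grip": 0.3},
    {"tx": 0,"ty": 0,"tz": 0,"wx": 0,"wy": 0,"wz": 0,"grip": 0.3}
  ]
}}

```text
t: 11.95
ee_pos: [0.5479, -0.3063, 0.1725]
orientation: [0.001, 0.751, 0.66, 0.0]
wrist_force: [-0.1, 0.0, -4.0]
opening: 0.0416
```

```bash
python3 - <<'E'
from h import *
s=arm.sense();print(s["joint_pos"],s["wrist_force"],s["opening"])
delta(T0-0.10*tY+[0,0,.05],RT)
f=eyes.grab_frame("side"); save(f,"s3"); f=eyes.grab_frame("wrist"); save(f,"w6")
E
```

```text
[-0.5502  0.0398  1.6378 -0.0006  1.461  -0.4209] [-0.101   0.0114 -3.9607] 0.041551428023755166
t [-0.0016  0.0001  0.1225] w [0.0015 0.0011 0.0005] dist 0.12250919788777666 deg 0.17578038929555717
```

View pics/s3.png

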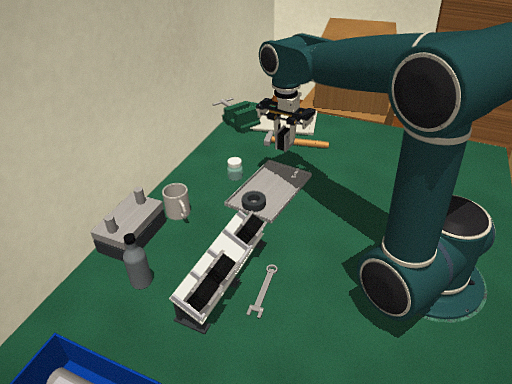

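View pics/w6.png

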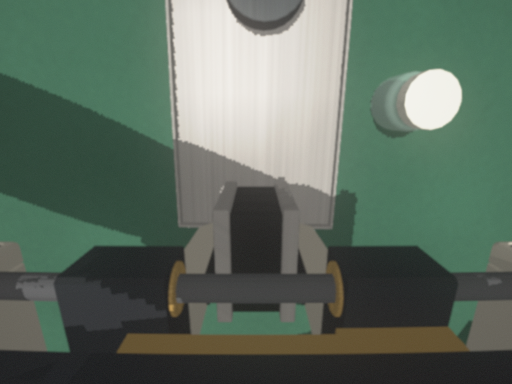

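```bash
python3 - <<'E'
from h import *
f=eyes.grab_frame("wrist")
print(w2px(f,[T0+a*tX+b*tY+[0,0,.014] for a,b in [(-.09,-.15),(.09,-.15),(-.09,0),(.09,0)]]))
f=eyes.grab_frame("top")
print(w2px(f,[T0+a*tX+b*tY+[0,0,.014] for a,b in [(-.09,-.15),(.09,-.15),(-.09,.15),(.09,.15)]]))
E
```

```text
[[178.3754 228.6797]
 [332.0601 228.6321]
 [167.9558  93.1183]
 [342.5956  93.2771]]
[[340.529  238.3476]
 [345.2449 180.9645]
 [244.0427 228.4651]
 [250.008  171.5144]]
```

>>> {"name": "arm_command", "arguments": {
  "commands": [
    {"tx": 0,"ty": 0,"tz": 0.03,"wx": 0,"wy": 0,"wz": 0,"grip": 0.3},
    {"tx": 0,"ty": 0,"tz": 0.06,"wx": 0,"wy": 0,"wz": 0,"grip": 0.3},
    {"tx": 0,"ty": 0,"tz": 0.09,"wx": 0,"wy": 0,"wz": 0,"grip": 0.3},
    {"tx": 0,"ty": 0,"tz": 0.105,"wx": 0,"wy": 0,"wz": 0,"grip": 0.3},
    {"tx": 0,"ty": 0,"tz": 0.115,"wx": 0,"wy": 0,"wz": 0,"grip": 0.3},
    {"tx": 0,"ty": 0,"tz": 0.118,"wx": 0,"wy": 0,"wz": 0,"grip": 0.3},
    {"tx": 0,"ty": 0,"tz": 0.118,"wx": 0,"wy": 0,"wz": 0,"grip": 0.3},
    {"tx": 0,"ty": 0,"tz": 0.118,"wx": 0,"wy": 0,"wz": 0,"grip": 0.3}
  ]
}}

```text
t: 12.95
ee_pos: [0.5481, -0.3076, 0.0545]
orientation: [0.001, 0.752, 0.66, 0.0]
wrist_force: [0.5, -0.8, -3.6]
opening: 0.0413
```

>>> {"name": "arm_command", "arguments": {
  "commands": [
    {"tx": 0,"ty": 0,"tz": 0.002,"wx": 0,"wy": 0,"wz": 0,"grip": 0.3},
    {"tx": 0,"ty": 0,"tz": 0.002,"wx": 0,"wy": 0,"wz": 0,"grip": 0.3}
  ]
}}

```text
t: 13.15
ee_pos: [0.5477, -0.3073, 0.0515]
orientation: [0.0, 0.752, 0.66, -0.0]
wrist_force: [-0.4, 0.8, -4.0]
opening: 0.0416
```

Still hanging; step down until it touches.

>>> {"name": "arm_command", "arguments": {
  "commands": [
    {"tx": 0,"ty": 0,"tz": 0.002,"wx": 0,"wy": 0,"wz": 0,"grip": 0.3},
    {"tx": 0,"ty": 0,"tz": 0.002,"wx": 0,"wy": 0,"wz": 0,"grip": 0.3},
    {"tx": 0,"ty": 0,"tz": 0.002,"wx": 0,"wy": 0,"wz": 0,"grip": 0.3}
  ]
}}

```text
t: 13.45
ee_pos: [0.5478, -0.3075, 0.0501]
orientation: [0.0, 0.752, 0.66, -0.0]
wrist_force: [-3.0, -0.0, 5.3]
opening: 0.0416
```

Contact (force +9 N). Release.

>>> {"name": "arm_command", "arguments": {
  "commands": [
    {"tx": 0,"ty": 0,"tz": 0,"wx": 0,"wy": 0,"wz": 0,"grip": 0.6},
    {"tx": 0,"ty": 0,"tz": 0,"wx": 0,"wy": 0,"wz": 0,"grip": 0.8},
    {"tx": 0,"ty": 0,"tz": 0,"wx": 0,"wy": 0,"wz": 0,"grip": 1},
    {"tx": 0,"ty": 0,"tz": 0,"wx": 0,"wy": 0,"wz": 0,"grip": 1},
    {"tx": 0,"ty": 0,"tz": 0,"wx": 0,"wy": 0,"wz": 0,"grip": 1},
    {"tx": 0,"ty": 0,"tz": 0,"wx": 0,"wy": 0,"wz": 0,"grip": 1},
    {"tx": 0,"ty": 0,"tz": -0.03,"wx": 0,"wy": 0,"wz": 0,"grip": 1},
    {"tx": 0,"ty": 0,"tz": -0.07,"wx": 0,"wy": 0,"wz": 0,"grip": 1},
    {"tx": 0,"ty": 0,"tz": -0.11,"wx": 0,"wy": 0,"wz": 0,"grip": 1},
    {"tx": 0,"ty": 0,"tz": -0.16,"wx": 0,"wy": 0,"wz": 0,"grip": 1},
    {"tx": 0,"ty": 0,"tz": -0.2,"wx": 0,"wy": 0,"wz": 0,"grip": 1},
    {"tx": 0,"ty": 0,"tz": -0.2,"wx": 0,"wy": 0,"wz": 0,"grip": 1}
  ]
}}

```text
t: 14.65
ee_pos: [0.5487, -0.3079, 0.2557]
orientation: [0.004, 0.752, 0.66, 0.001]
wrist_force: [0.5, 0.1, -0.1]
opening: 0.0932
```

```bash
python3 - <<'E'
from h import *
s=arm.sense();print(s["joint_pos"],s["wrist_force"],s["opening"])
delta(gp(3,.16),RG)
f=eyes.grab_frame("side"); save(f,"s4"); f=eyes.grab_frame("wrist"); save(f,"w7")
E
```

```text
[-0.5518  0.0089  1.5342 -0.0003  1.5904 -0.4214] [ 0.5372  0.0727 -0.081 ] 0.0932313592819957
t [ 0.5506 -0.1681  0.054 ] w [-0.3286  0.0165 -0.0519] dist 0.578188809472784 deg 29.97736366517647
```

View pics/s4.png

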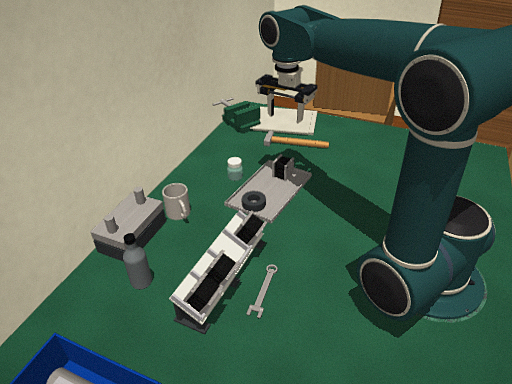

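View pics/w7.png

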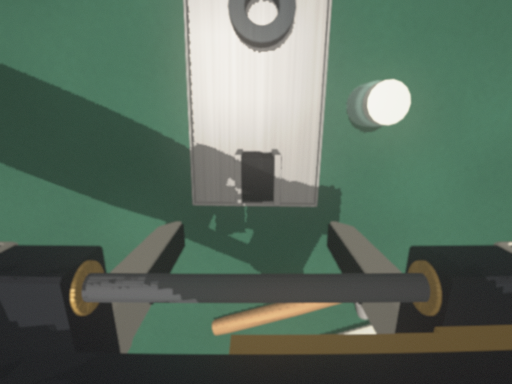

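>>> {"name": "arm_command", "arguments": {
  "commands": [
    {"tx": 0.03,"ty": -0.01,"tz": 0,"wx": 0,"wy": 0,"wz": 0,"grip": 1},
    {"tx": 0.075,"ty": -0.03,"tz": 0,"wx": 0,"wy": 0,"wz": 0,"grip": 1},
    {"tx": 0.12,"ty": -0.05,"tz": 0,"wx": 0,"wy": 0,"wz": 0,"grip": 1},
    {"tx": 0.165,"ty": -0.07,"tz": 0,"wx": 0,"wy": 0,"wz": 0,"grip": 1},
    {"tx": 0.21,"ty": -0.09,"tz": 0,"wx": 0,"wy": 0,"wz": 0,"grip": 1},
    {"tx": 0.255,"ty": -0.11,"tz": 0,"wx": 0,"wy": 0,"wz": 0,"grip": 1},
    {"tx": 0.3,"ty": -0.13,"tz": 0,"wx": -0.05,"wy": 0.003,"wz": -0.01,"grip": 1},
    {"tx": 0.345,"ty": -0.15,"tz": 0,"wx": -0.13,"wy": 0.006,"wz": -0.02,"grip": 1},
    {"tx": 0.39,"ty": -0.168,"tz": 0.01,"wx": -0.21,"wy": 0.01,"wz": -0.03,"grip": 1},
    {"tx": 0.435,"ty": -0.168,"tz": 0.03,"wx": -0.29,"wy": 0.014,"wz": -0.045,"grip": 1},
    {"tx": 0.48,"ty": -0.168,"tz": 0.05,"wx": -0.33,"wy": 0.016,"wz": -0.052,"grip": 1},
    {"tx": 0.525,"ty": -0.168,"tz": 0.054,"wx": -0.33,"wy": 0.016,"wz": -0.052,"grip": 1}
  ]
}}

```text
t: 15.95
ee_pos: [0.4463, 0.2327, 0.1916]
orientation: [0.185, 0.698, 0.668, 0.178]
wrist_force: [0.8, -0.8, 1.5]
opening: 0.093
```

>>> {"name": "arm_command", "arguments": {
  "commands": [
    {"tx": 0.027,"ty": 0,"tz": 0,"wx": 0,"wy": 0,"wz": 0,"grip": 1},
    {"tx": 0.027,"ty": 0,"tz": 0,"wx": 0,"wy": 0,"wz": 0,"grip": 1},
    {"tx": 0.027,"ty": 0,"tz": 0,"wx": 0,"wy": 0,"wz": 0,"grip": 1},
    {"tx": 0.027,"ty": 0,"tz": 0,"wx": 0,"wy": 0,"wz": 0,"grip": 1}
  ]
}}

```text
t: 16.35
ee_pos: [0.4499, 0.2576, 0.1948]
orientation: [0.184, 0.7, 0.667, 0.178]
wrist_force: [-0.4, 0.2, 0.8]
opening: 0.093
```

```bash
python3 - <<'E'
from h import *
s=arm.sense();print(s["joint_pos"],s["wrist_force"],s["opening"])
delta(gp(3,.047),RG)
E
```

```text
[ 0.6375 -0.4679  2.0884 -0.3514  1.1292  0.7727] [-0.4163  0.1668  0.8007] 0.09296485921296453
t [0.0021 0.006  0.1117] w [-0.0038 -0.0011 -0.0011] dist 0.11186418903448009 deg 0.36713895699174903
```

>>> {"name": "arm_command", "arguments": {
  "commands": [
    {"tx": 0.002,"ty": 0.006,"tz": 0.02,"wx": -0.004,"wy": -0.001,"wz": -0.001,"grip": 1},
    {"tx": 0.002,"ty": 0.006,"tz": 0.05,"wx": -0.004,"wy": -0.001,"wz": -0.001,"grip": 1},
    {"tx": 0.002,"ty": 0.006,"tz": 0.085,"wx": -0.004,"wy": -0.001,"wz": -0.001,"grip": 1},
    {"tx": 0.002,"ty": 0.006,"tz": 0.105,"wx": -0.004,"wy": -0.001,"wz": -0.001,"grip": 1},
    {"tx": 0.002,"ty": 0.006,"tz": 0.111,"wx": -0.004,"wy": -0.001,"wz": -0.001,"grip": 1},
    {"tx": 0.002,"ty": 0.006,"tz": 0.111,"wx": -0.004,"wy": -0.001,"wz": -0.001,"grip": 1},
    {"tx": 0.002,"ty": 0.006,"tz": 0.111,"wx": -0.004,"wy": -0.001,"wz": -0.001,"grip": 1}
  ]
}}

```text
t: 17.05
ee_pos: [0.5105, 0.2577, 0.1035]
orientation: [0.187, 0.698, 0.667, 0.18]
wrist_force: [-0.4, 0.2, 0.8]
opening: 0.0931
```

```bash
python3 - <<'E'
from h import *
s=arm.sense();print(s["joint_pos"],s["wrist_force"],s["opening"])
delta(gp(3,.047),RG)
E
```

```text
[ 0.5615 -0.2738  2.1023 -0.3722  0.9022  0.7794] [-0.3624  0.2161  0.7971] 0.09314765734308476
t [-0.0007 -0.0014  0.0024] w [ 0.0016 -0.001  -0.0006] dist 0.0029217426943152045 deg 0.17382156930623932
```

>>> {"name": "arm_command", "arguments": {
  "commands": [
    {"tx": 0,"ty": 0,"tz": 0,"wx": 0,"wy": 0,"wz": 0,"grip": 0.3},
    {"tx": 0,"ty": 0,"tz": 0,"wx": 0,"wy": 0,"wz": 0,"grip": 0.3},
    {"tx": 0,"ty": 0,"tz": 0,"wx": 0,"wy": 0,"wz": 0,"grip": 0.3},
    {"tx": 0,"ty": 0,"tz": 0,"wx": 0,"wy": 0,"wz": 0,"grip": 0.3},
    {"tx": 0,"ty": 0,"tz": 0,"wx": 0,"wy": 0,"wz": 0,"grip": 0.3},
    {"tx": 0,"ty": 0,"tz": 0,"wx": 0,"wy": 0,"wz": 0,"grip": 0.3},
    {"tx": 0,"ty": 0,"tz": 0,"wx": 0,"wy": 0,"wz": 0,"grip": 0.3},
    {"tx": 0,"ty": 0,"tz": 0,"wx": 0,"wy": 0,"wz": 0,"grip": 0.3},
    {"tx": 0,"ty": 0,"tz": 0,"wx": 0,"wy": 0,"wz": 0,"grip": 0.3},
    {"tx": 0,"ty": 0,"tz": 0,"wx": 0,"wy": 0,"wz": 0,"grip": 0.3}
  ]
}}

```text
t: 18.05
ee_pos: [0.51, 0.2581, 0.1022]
orientation: [0.187, 0.698, 0.667, 0.179]
wrist_force: [-7.6, -0.4, 3.0]
opening: 0.0414
```

>>> {"name": "arm_command", "arguments": {
  "commands": [
    {"tx": 0,"ty": 0,"tz": -0.01,"wx": 0,"wy": 0,"wz": 0,"grip": 0.3},
    {"tx": 0,"ty": 0,"tz": -0.03,"wx": 0,"wy": 0,"wz": 0,"grip": 0.3},
    {"tx": 0,"ty": 0,"tz": -0.05,"wx": 0,"wy": 0,"wz": 0,"grip": 0.3},
    {"tx": 0,"ty": 0,"tz": -0.07,"wx": 0,"wy": 0,"wz": 0,"grip": 0.3},
    {"tx": 0,"ty": 0,"tz": -0.08,"wx": 0,"wy": 0,"wz": 0,"grip": 0.3},
    {"tx": 0,"ty": 0,"tz": -0.08,"wx": 0,"wy": 0,"wz": 0,"grip": 0.3}
  ]
}}

```text
t: 18.65
ee_pos: [0.4701, 0.2601, 0.1729]
orientation: [0.187, 0.698, 0.667, 0.181]
wrist_force: [-0.3, -0.1, -3.2]
opening: 0.0417
```

```bash
python3 - <<'E'
from h import *
s=arm.sense();print(s["joint_pos"],s["wrist_force"],s["opening"])
delta(s["ee_pos"]+[0.05,-0.0,0.09],RT)
E
```

```text
[ 0.6166 -0.4136  2.0892 -0.3591  1.0633  0.7737] [-0.2598 -0.1412 -3.2183] 0.04170313672793824
t [ 0.0025  0.0884 -0.0527] w [ 0.3349 -0.0157  0.0525] dist 0.10295630140987003 deg 30.544682993626246
```

>>> {"name": "arm_command", "arguments": {
  "commands": [
    {"tx": 0.003,"ty": 0.025,"tz": -0.053,"wx": 0.0,"wy": 0.0,"wz": 0,"grip": 0.3},
    {"tx": 0.003,"ty": 0.06,"tz": -0.053,"wx": 0.085,"wy": -0.004,"wz": 0.013,"grip": 0.3},
    {"tx": 0.003,"ty": 0.088,"tz": -0.053,"wx": 0.17,"wy": -0.008,"wz": 0.026,"grip": 0.3},
    {"tx": 0.003,"ty": 0.088,"tz": -0.053,"wx": 0.25,"wy": -0.01,"wz": 0.04,"grip": 0.3},
    {"tx": 0.003,"ty": 0.088,"tz": -0.053,"wx": 0.335,"wy": -0.016,"wz": 0.053,"grip": 0.3},
    {"tx": 0.003,"ty": 0.088,"tz": -0.053,"wx": 0.335,"wy": -0.016,"wz": 0.053,"grip": 0.3},
    {"tx": 0.003,"ty": 0.088,"tz": -0.053,"wx": 0.335,"wy": -0.016,"wz": 0.053,"grip": 0.3}
  ]
}}

```text
t: 19.35
ee_pos: [0.5206, 0.2601, 0.2598]
orientation: [0.001, 0.752, 0.659, -0.001]
wrist_force: [0.7, -0.8, -2.8]
opening: 0.0415
```

```bash
python3 - <<'E'
from h import *
s=arm.sense();print(s["joint_pos"],s["wrist_force"],s["opening"],s["ee_pos"])
delta(T0-0.01*tY+[0,0,.17],RT)
E
```

```text
[ 0.4206 -0.0894  1.623  -0.0024  1.6095  0.5523] [ 0.7118 -0.7662 -2.8131] 0.04147883793130245 [0.5206 0.2601 0.2598]
t [-0.4694  0.1017  0.0911] w [-0.0001  0.0018 -0.0012] dist 0.48888900237653216 deg 0.1945743570517233
```

>>> {"name": "arm_command", "arguments": {
  "commands": [
    {"tx": -0.02,"ty": 0,"tz": 0,"wx": 0,"wy": 0,"wz": 0,"grip": 0.3},
    {"tx": -0.06,"ty": 0.01,"tz": 0,"wx": 0,"wy": 0,"wz": 0,"grip": 0.3},
    {"tx": -0.1,"ty": 0.02,"tz": 0,"wx": 0,"wy": 0,"wz": 0,"grip": 0.3},
    {"tx": -0.145,"ty": 0.03,"tz": 0,"wx": 0,"wy": 0,"wz": 0,"grip": 0.3},
    {"tx": -0.19,"ty": 0.04,"tz": 0,"wx": 0,"wy": 0,"wz": 0,"grip": 0.3},
    {"tx": -0.235,"ty": 0.05,"tz": 0,"wx": 0,"wy": 0,"wz": 0,"grip": 0.3},
    {"tx": -0.28,"ty": 0.06,"tz": 0,"wx": 0,"wy": 0,"wz": 0,"grip": 0.3},
    {"tx": -0.325,"ty": 0.07,"tz": 0,"wx": 0,"wy": 0,"wz": 0,"grip": 0.3},
    {"tx": -0.37,"ty": 0.08,"tz": 0.01,"wx": 0,"wy": 0,"wz": 0,"grip": 0.3},
    {"tx": -0.41,"ty": 0.095,"tz": 0.03,"wx": 0,"wy": 0,"wz": 0,"grip": 0.3},
    {"tx": -0.45,"ty": 0.102,"tz": 0.06,"wx": 0,"wy": 0,"wz": 0,"grip": 0.3},
    {"tx": -0.469,"ty": 0.102,"tz": 0.09,"wx": 0,"wy": 0,"wz": 0,"grip": 0.3}
  ]
}}

```text
t: 20.55
ee_pos: [0.5586, -0.2208, 0.1716]
orientation: [0.002, 0.752, 0.659, -0.001]
wrist_force: [0.8, -0.3, -3.7]
opening: 0.0418
```

>>> {"name": "arm_command", "arguments": {
  "commands": [
    {"tx": 0,"ty": 0,"tz": 0,"wx": 0,"wy": 0,"wz": 0,"grip": 0.3},
    {"tx": 0,"ty": 0,"tz": 0,"wx": 0,"wy": 0,"wz": 0,"grip": 0.3},
    {"tx": 0,"ty": 0,"tz": 0,"wx": 0,"wy": 0,"wz": 0,"grip": 0.3}
  ]
}}

```text
t: 20.85
ee_pos: [0.5597, -0.2174, 0.174]
orientation: [0.002, 0.752, 0.66, -0.001]
wrist_force: [-0.4, 0.3, -3.3]
opening: 0.0415
```

```bash
python3 - <<'E'
from h import *
s=arm.sense();print(s["joint_pos"],s["wrist_force"],s["opening"],s["ee_pos"])
delta(T0-0.01*tY+[0,0,.052],RT)
f=eyes.grab_frame("side"); save(f,"s5"); f=eyes.grab_frame("wrist"); save(f,"w8")
E
```

```text
[-0.4118 -0.0198  1.6953 -0.0024  1.4638 -0.2813] [-0.3827  0.325  -3.3244] 0.041476692618386386 [ 0.5597 -0.2174  0.174 ]
t [-0.0012  0.      0.122 ] w [ 0.001   0.0019 -0.0001] dist 0.1220477081056844 deg 0.18962318837286074
```

View pics/s5.png

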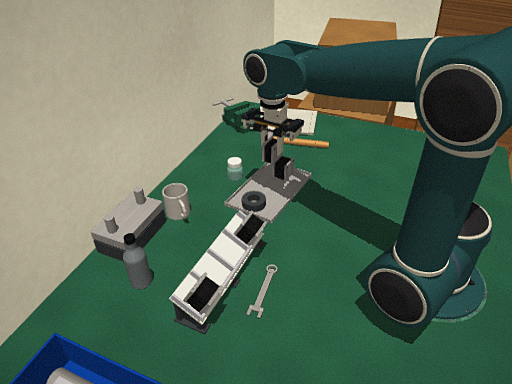

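View pics/w8.png

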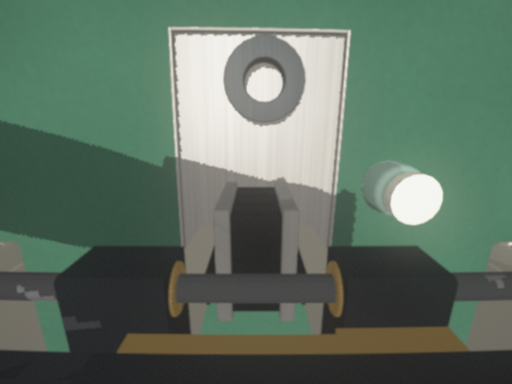

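>>> {"name": "arm_command", "arguments": {
  "commands": [
    {"tx": 0,"ty": 0,"tz": 0.03,"wx": 0,"wy": 0,"wz": 0,"grip": 0.3},
    {"tx": 0,"ty": 0,"tz": 0.06,"wx": 0,"wy": 0,"wz": 0,"grip": 0.3},
    {"tx": 0,"ty": 0,"tz": 0.09,"wx": 0,"wy": 0,"wz": 0,"grip": 0.3},
    {"tx": 0,"ty": 0,"tz": 0.105,"wx": 0,"wy": 0,"wz": 0,"grip": 0.3},
    {"tx": 0,"ty": 0,"tz": 0.114,"wx": 0,"wy": 0,"wz": 0,"grip": 0.3},
    {"tx": 0,"ty": 0,"tz": 0.118,"wx": 0,"wy": 0,"wz": 0,"grip": 0.3},
    {"tx": 0,"ty": 0,"tz": 0.118,"wx": 0,"wy": 0,"wz": 0,"grip": 0.3},
    {"tx": 0,"ty": 0,"tz": 0.118,"wx": 0,"wy": 0,"wz": 0,"grip": 0.3}
  ]
}}

```text
t: 21.75
ee_pos: [0.5598, -0.2184, 0.0553]
orientation: [0.001, 0.752, 0.659, -0.001]
wrist_force: [0.1, -0.2, -4.3]
opening: 0.0417
```

>>> {"name": "arm_command", "arguments": {
  "commands": [
    {"tx": 0,"ty": 0,"tz": 0.002,"wx": 0,"wy": 0,"wz": 0,"grip": 0.3},
    {"tx": 0,"ty": 0,"tz": 0.002,"wx": 0,"wy": 0,"wz": 0,"grip": 0.3}
  ]
}}

```text
t: 21.95
ee_pos: [0.5594, -0.2183, 0.0525]
orientation: [0.0, 0.752, 0.659, -0.001]
wrist_force: [-0.2, -0.4, -4.2]
opening: 0.0416
```

>>> {"name": "arm_command", "arguments": {
  "commands": [
    {"tx": 0,"ty": 0,"tz": 0.0015,"wx": 0,"wy": 0,"wz": 0,"grip": 0.3},
    {"tx": 0,"ty": 0,"tz": 0.0015,"wx": 0,"wy": 0,"wz": 0,"grip": 0.3},
    {"tx": 0,"ty": 0,"tz": 0.0015,"wx": 0,"wy": 0,"wz": 0,"grip": 0.3}
  ]
}}

```text
t: 22.25
ee_pos: [0.5595, -0.2184, 0.0514]
orientation: [0.0, 0.752, 0.659, -0.001]
wrist_force: [-3.1, -0.7, 6.3]
opening: 0.0414
```

Contact. Release and rise.

>>> {"name": "arm_command", "arguments": {
  "commands": [
    {"tx": 0,"ty": 0,"tz": 0,"wx": 0,"wy": 0,"wz": 0,"grip": 0.6},
    {"tx": 0,"ty": 0,"tz": 0,"wx": 0,"wy": 0,"wz": 0,"grip": 0.8},
    {"tx": 0,"ty": 0,"tz": 0,"wx": 0,"wy": 0,"wz": 0,"grip": 1},
    {"tx": 0,"ty": 0,"tz": 0,"wx": 0,"wy": 0,"wz": 0,"grip": 1},
    {"tx": 0,"ty": 0,"tz": 0,"wx": 0,"wy": 0,"wz": 0,"grip": 1},
    {"tx": 0,"ty": 0,"tz": 0,"wx": 0,"wy": 0,"wz": 0,"grip": 1},
    {"tx": 0,"ty": 0,"tz": -0.03,"wx": 0,"wy": 0,"wz": 0,"grip": 1},
    {"tx": 0,"ty": 0,"tz": -0.07,"wx": 0,"wy": 0,"wz": 0,"grip": 1},
    {"tx": 0,"ty": 0,"tz": -0.11,"wx": 0,"wy": 0,"wz": 0,"grip": 1},
    {"tx": 0,"ty": 0,"tz": -0.16,"wx": 0,"wy": 0,"wz": 0,"grip": 1},
    {"tx": -0.04,"ty": 0,"tz": -0.2,"wx": 0,"wy": 0,"wz": 0,"grip": 1},
    {"tx": -0.08,"ty": 0,"tz": -0.23,"wx": 0,"wy": 0,"wz": 0,"grip": 1}
  ]
}}

```text
t: 23.45
ee_pos: [0.5499, -0.2922, 0.2795]
orientation: [0.001, 0.751, 0.66, -0.001]
wrist_force: [0.7, -0.1, 0.0]
opening: 0.093
```

>>> {"name": "arm_command", "arguments": {
  "commands": [
    {"tx": -0.04,"ty": 0,"tz": -0.02,"wx": 0,"wy": 0,"wz": 0,"grip": 1},
    {"tx": -0.08,"ty": 0,"tz": -0.04,"wx": 0,"wy": 0,"wz": 0,"grip": 1},
    {"tx": -0.08,"ty": 0,"tz": -0.04,"wx": 0,"wy": 0,"wz": 0,"grip": 1},
    {"tx": -0.08,"ty": 0,"tz": -0.04,"wx": 0,"wy": 0,"wz": 0,"grip": 1}
  ]
}}

```text
t: 23.85
ee_pos: [0.5392, -0.372, 0.3165]
orientation: [-0.0, 0.752, 0.659, -0.001]
wrist_force: [-0.3, 1.0, 0.3]
opening: 0.093
```

```bash
python3 - <<'E'
from h import *
for c,n in (("side","s6"),("top","t6"),("wrist","w9")):
    f=eyes.grab_frame(c); save(f,n)
    if c!="wrist":
        H,W=f["z_map"].shape; u,v=np.meshgrid(np.arange(W),np.arange(H)); 
        xy=cv2.undistortPoints(np.stack([u,v],-1).astype(float).reshape(-1,1,2),f["mtx"],np.array(f["D"],float))[:,0]
        z=f["z_map"].ravel(); P=c2w(f,np.column_stack([xy*z[:,None],z]))[z>0]
        q=P-T0; x=q@tX;y=q@tY;h=P[:,2]
        for c0 in (-.1,-.01):
            m=(abs(x)<.06)&(abs(y-c0)<.044)&(h>.058)&(h<.085)
            if m.sum()>10: print(n,c0,m.sum(),"x",np.percentile(x[m],[3,97]),"y",np.percentile(y[m],[3,97]),"h",np.percentile(h[m],[10,50,90]))
        for t in ["flange","jar"]: print(t,[(round(d["confidence"],2),c2w(f,d["position"])) for d in spotter.spot_point(c,t)[:1]])
        print([(round(d["confidence"],2),c2w(f,d["position"])) for d in spotter.spot_point(c,"slot_1")[:5]])
E
```

```text
s6 -0.1 185 x [-0.0246  0.0289] y [-0.1282 -0.0684] h [0.0613 0.0654 0.0694]
s6 -0.01 206 x [-0.0252  0.0286] y [-0.0408  0.0201] h [0.0614 0.0648 0.0696]
flange [(0.71, array([ 0.5794, -0.1114,  0.0073]))]
jar [(0.82, array([ 0.706 , -0.2376,  0.0015]))]
[(0.96, array([0.5333, 0.255 , 0.0586])), (0.67, array([0.5415, 0.3413, 0.0617])), (0.62, array([0.5297, 0.1696, 0.0636])), (0.6, array([0.5214, 0.0854, 0.0622]))]
t6 -0.1 315 x [-0.0252  0.0283] y [-0.1237 -0.0701] h [0.059  0.0624 0.0667]
t6 -0.01 333 x [-0.0262  0.0276] y [-0.0367  0.0187] h [0.0596 0.063  0.0678]
flange [(0.76, array([ 0.5803, -0.1057,  0.001 ]))]
jar [(0.56, array([ 0.7107, -0.2366, -0.0015]))]
[(0.97, array([0.53  , 0.1752, 0.0608])), (0.86, array([0.5277, 0.2605, 0.0594])), (0.8, array([0.5322, 0.3398, 0.059 ])), (0.78, array([0.5244, 0.0884, 0.0534]))]
```

View pics/s6.png

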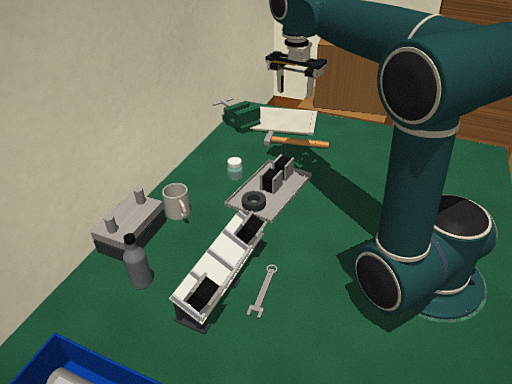

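View pics/t6.png

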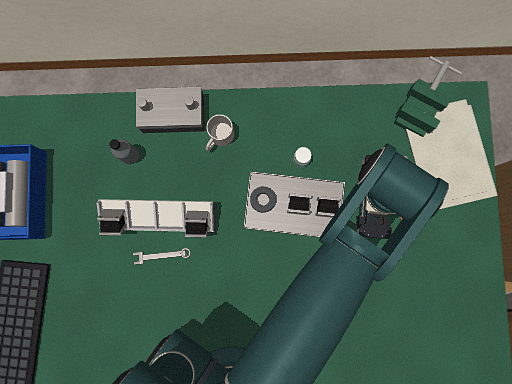

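View pics/w9.png

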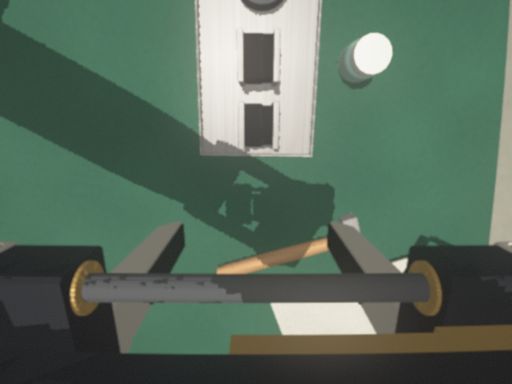

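```bash
python3 - <<'E'
from h import *
print(arm.finish_job())
E
```

```text
the job is handed in; nothing more can be done
None
```

Both soft buffers, from slots 2 and 3, now stand upright in the tray, and the job is handed in. The clock stood at about 24 s of the 72 s.

**Feeling (30 N squeeze)**
- Slot 1 closed to 52.1 mm across, so it is firm.
- Slots 2 and 3 both closed to 41.4 mm, so they are soft.
- I did not squeeze slot 4. I took it as firm because no more than two can be soft, and I never touched it.

**Last checks (side and top cameras)**
- **Soft buffers:** they stand near tray y = -0.10 and -0.01 m, about 2 mm off centre in x. Their tops are level at 62–65 mm, and the nearer one is about 40 mm clear of the flange.
- **Firm buffers:** both still stand in their slots in the pictures. I did not measure their position or lean again after the squeeze.
- **Other things:** the flange and jar read within about 5 mm of where they started, which is within the detector's error. The wrench, mug, hammer and bottle look unmoved in the pictures but were not measured.

No check failed. One disagreement: a first rough reading put the rack's turn at about -4.5°, while the depth data gave -2.6°. I used -2.6°, and the grasps went in cleanly with it.

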